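# Hold the spring clip gaping over the tall order card

## Task

Pinch the two handles of the steel spring clip on the cabinet's rail so that its jaws gape wide, lift it off the rail, and lower it over the middle of the top edge of the taller of the two standing cards, upright and square to it, one jaw on each side, until the edge is about 2 to 3 cm inside the mouth, with no part of the clip touching the card. Finish there, still holding the clip up in the air and pinched wide open over the card, so that I can slip a second sheet in beside it. Leave the card stands and everything else where they are.

Things in the scene. Friction and masses are not known exactly. Their poses are not given: they have to be found in the camera images.
- clip_pivot (a point): Steel spring clip, 100 mm tall, 46 mm long along y, loose, about 100 g; point at its pivot pin (10 mm thick), half-way up, 50 mm above the jaw tips. z up to the handles, y along the pin and the rail, x the line along which handles are pinched and jaws open; same front and back. Starts shut astride the cabinet's rail, upright.
- clip_handles (a point): point between the clip's two handles, 34 mm above the pin, where the pads best press. Handles 34 mm long (y) rise 6 to 52 mm above the pin, leaning outwards: shut, 52 mm over their outer faces (x) at the top, about 43 mm at this height; pinched to the stop they stand upright, 22 mm over the outer faces. Each needs 5 N to start, 12 N at the stop; 20 N of grip opens it fully. Let go, it snaps shut.
- clip_tips (a point): point midway between the clip's jaw tips, 50 mm below the pin. Jaws 40 mm long (y) end in inward lips 6 mm high. Mouth between the lips: 5 mm on the rail, about 32 mm fully open. Free height inside from the tips up to the pin: 45 mm.
- clip_jaw_front (a joint): opening angle of one jaw of the clip, rad: 0 as it sits on the rail, 0.30 fully open (stop), -0.04 shut on nothing; the other jaw always opens equally the other way
- tall_card_top (a point): middle of the top edge of the taller card: a stiff upright white card 4 mm thick (along x), 90 mm wide (along y), its top edge 160 mm above the worktop, standing in a wooden foot 70 x 120 x 22 mm. z up. The stand is loose, 0.7 kg.
- low_card_top (a point): middle of the top edge of the lower, wider card, same kind: 4 mm thick (x), 115 mm wide (y), top edge 95 mm above the worktop, same wooden foot. Not used: leave it.
- bowl: bystander: stainless steel bowl, 124 mm across, 55 mm tall, origin at the centre of its underside
- mould: bystander: white plastic triangular onigiri mould, about 80 mm wide, 44 mm tall, origin under its centre
- cabinet: small fixed wooden cabinet with a glass door, 180 deep (x), 260 wide (y), 140 mm tall; origin under its centre; the door faces its own -x. On its top, 58 mm towards the door from the centre and parallel to y, stands a fixed steel rail 5 mm thick, 230 mm long, 26 mm tall; the clip straddles it, jaw tips on the cabinet's top.
Not all that is in view belongs to the job. What is shaped like the part that bears tall_card_top but green, purple or red is not meant.

How it is judged:
By the outcome, as a careful person would: the job done as asked, in the order asked, and still so for the second after the job is handed in, while the arm keeps its last pose, push and grip.
It also fails if it takes over 38 s, if anything falls off the work surface, if the arm or the gripper's body presses on something with over 40 N, if the wrist force passes 120 N, or if a joint passes its speed limit or range.

## Robot

A 6-joint arm with a two-finger parallel gripper is mounted at the origin on the work surface. World frame = base frame: x ahead of the robot, y to its left, z up, the work surface at z = 0. Lengths are in m, angles in degrees, forces in N, time in s.
With the tool pointing down it reaches from about 0.3 to 0.75 m from the base axis. Payload 8.5 kg.
Tool frame: the origin (TCP) lies between the finger pads; the fingertips stand env.finger_overhang ahead of it and the grasp point (between the pads) lies 2 mm behind it (env.finger_overhang is the distance from the TCP to the fingertips, in m); z points along the fingers, y is the line along which they close (so a half turn about z gives the same grasp; the last joint's range is limited). The gripper opens to 85 mm and grips with 20 to 120 N. Pads are 22 mm wide; open, the fingers measure 114 mm over their backs; the gripper's body (76 mm by 85 mm) begins 54 mm behind the grasp point. The pads swing forward as they close: fully open they stand 13 mm farther back than shut.
Start: joints at [59.227, 21.807, 74.336, -0, 83.858, -12.336], TCP at [0.174, 0.522, 0.248] pointing down, gripper open.
Joint ranges: [-178.18, 178.18], [-50.72, 133.34], [12.68, 142.11], [-81.47, 261.47], [9.98, 163.14], [-165.26, 165.26]. Speed limits (degrees/s): [136.94, 136.94, 180, 180, 180, 180].

## Interface

Orientations are given as a 3x3 rotation matrix whose columns are the frame's x, y, z axes.
In Python, from rig import env gives the robot as it stands. The module is installed in compiled form; this text tells all that it offers.
- The arm moves only by the tool jog_arm, never from a script. Its arguments are lists of equal length, an entry for each row: "hand": the finger opening in m, from 0 to 0.0854; "travel": the shift along the world's x, y, z in m, a list of three; "yaw": the turn about the world's z in rad. A call has exactly 5 rows; each row shifts and turns the commanded pose from where the row before left it; what a row does not reach is not made up. A row lasts 1/8 s, in which the tool goes at most 62.5 mm and 10.7 degrees, less where a joint would pass 70% of its speed; a pose out of reach is approached as far as the arm can. A call is refused whole if a number of a shift passes 0.0625 or a number of a turn 0.188, either way. A call with a gripper value outside its range is refused whole. The fingers move at their own pace and stop on an object; "grip_force" is the grip in N (left out, the last holds). Time passes only in rows, so rows that do not move let the fingers close, or fill a call up. It gives the time, the measured TCP pose, the force, the opening and the grip force at its end, in the units of the state.
- env.observe(): the state, without advancing time (a new reading comes with each control period).
- env.get_image(name): name is "side" or "top" or "wrist"; returns the picture (400x640x3 uint8, red, green, blue); there is no depth.
- env.calibration(name): a dict with "fx", "fy", "cx", "cy" (pixels), "k1" (the pictures are not rectified: a ray, as slopes to the right and down, at radius r is drawn at 1 + k1 r^2 times it, then the intrinsics apply), "position" and "rotation" of the camera in the world; the wrist camera has in their place "hand_eye" (4x4, takes a point from camera to tool coordinates, whose origin is the TCP and whose axes are the flange's). Camera axes: x right, y down, z forward; pixel columns grow to the right and rows downward; lengths in m; the calibration is good to about 2 mm. A picture is of the moment at which its call begins: read the wrist's pose just before it. calibration takes no time and is no camera call.
- env.close_job(): hands the job in; it is judged then, once.
The state is a dict: "time_s": time; "q": joint angles; "qvel": joint speeds; "joint_efforts": joint torques, N m; "position": TCP position; "tool_rot": TCP orientation; "ft_force": force on the tool from outside, world axes, zero at the start; "wrist_torque": the same for the moment, N m; "grip_width": finger opening in m; "gripper_force": force on a finger pad.
Only numpy, scipy, OpenCV 4.12 (cv2) and the standard library are available. Lean on these libraries where they do the work, as an engineer would, in place of code of your own. Each camera call takes 0.05 s, during which the arm holds its last target. There are 200 camera calls.

## Working session

There is one attempt and no reset: what is moved stays moved. The work goes in short steps, Python scripts to look and compute and a tool call to move; the robot and the scene stay as the last step left them, time stands still between calls to the robot, and variables do not carry over. Pictures are saved under pics/ and viewed, at most 10 in all, crops included, and the job is handed in when it is done.

Besides the shell and the picture viewer there is one more tool, called after "Emit:" in YAML: its name, and indented under it one key for each argument. jog_arm: Moves the arm, as the interface text tells. Its arguments: {"type":"object","properties":{"hand":{"type":"array"},"travel":{"type":"array"},"yaw":{"type":"array"},"grip_force":{"type":"number"}},"required":["hand","travel","yaw"]}

```bash
mkdir -p pics; python3 - <<'E'
from rig import env
import cv2
for n in("side","top"):
    cv2.imwrite(f"pics/{n}0.png",env.get_image(n)[:,:,::-1])
    c=env.calibration(n);print(n,c)
c=env.calibration("wrist");print(c)
o=env.observe();print(o,env.finger_overhang)
E
```

```text
side {'fx': 423.26663393810037, 'fy': 423.26663393810037, 'cx': 323.127144510449, 'cy': 205.35020410729916, 'k1': -0.08472483901455342, 'position': array([ 0.19115903, -0.6886534 ,  1.07326849]), 'rotation': array([[ 0.89993593, -0.33303451,  0.28143088],
       [-0.43600259, -0.6934578 ,  0.57360093],
       [ 0.00413153, -0.63890868, -0.7692715 ]])}
top {'fx': 389.96335317689676, 'fy': 389.96335317689676, 'cx': 329.00755881472475, 'cy': 199.200318401946, 'k1': -0.035825967042247206, 'position': array([ 3.56894822e-01, -1.65751165e-04,  1.15060135e+00]), 'rotation': array([[ 0.00407562, -0.98908868,  0.14726495],
       [-0.99994115, -0.00551163, -0.00934445],
       [ 0.01005416, -0.14721819, -0.98905294]])}
{'fx': 322.6086695390167, 'fy': 322.6086695390167, 'cx': 315.02950122194073, 'cy': 197.8226812948847, 'k1': -0.018202576300703367, 'hand_eye': array([[-1.40971644e-03, -9.62606285e-01, -2.70900631e-01,
         6.69979882e-02],
       [ 9.99999006e-01, -1.35378505e-03, -3.93328894e-04,
        -2.43704322e-04],
       [ 1.18796406e-05, -2.70900917e-01,  9.62607237e-01,
        
[... 218 characters left out ...]
6e+01, -1.23347547e+01]), 'qvel': array([ 0.02018227, -0.10394453, -0.19875147,  0.01370506,  0.01290185,
       -0.05784237]), 'joint_efforts': array([ 3.98487377e-03, -4.49219441e+01, -2.31657851e+01, -1.54461818e-04,
        3.59939288e-03, -5.25605628e-05]), 'position': array([0.17383496, 0.52155372, 0.24775734]), 'tool_rot': array([[-9.48658415e-01,  3.16301674e-01, -6.79961717e-04],
       [ 3.16302280e-01,  9.48657760e-01, -1.15019452e-03],
       [ 2.81242507e-04, -1.30621515e-03, -9.99999107e-01]]), 'ft_force': array([-0.2325007 , -0.5368559 , -0.10272874]), 'wrist_torque': array([-0.07160661, -0.05432249, -0.00767227]), 'gripper_force': 0.0, 'grip_width': 0.08506503398505923} 0.017
```

View pics/side0.png

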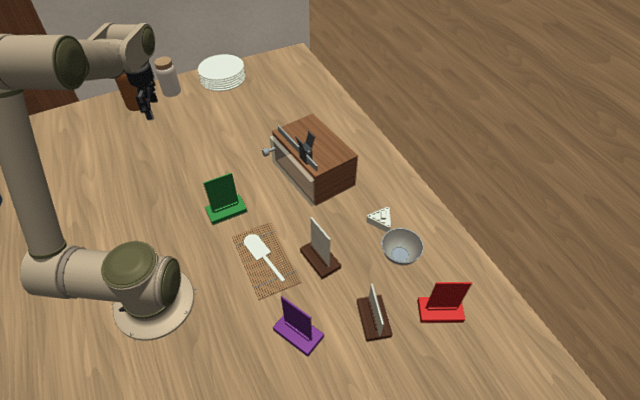

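View pics/top0.png

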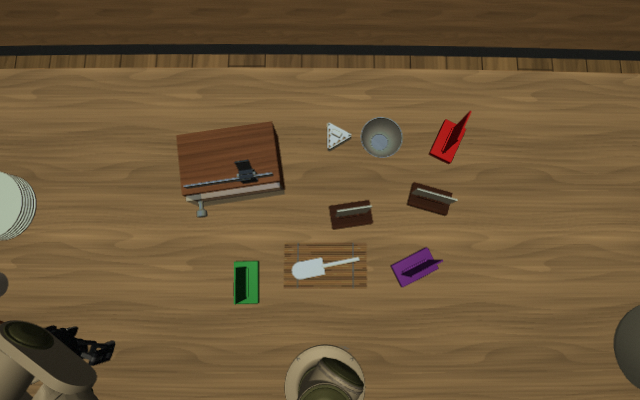

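The side view shows the clip on the cabinet rail at about (307,148), and the two white cards at (320,243) and (377,308). In the top view the clip is at (246,171) and the cards at (353,211) and (434,194). I'll zoom in to get the edges.

```bash
python3 - <<'E'
import cv2,numpy as np
s=cv2.imread("pics/side0.png");t=cv2.imread("pics/top0.png")
def z(i,x0,y0,w,h,W=400,H=300): return cv2.resize(i[y0:y0+h,x0:x0+w],(W,H),interpolation=cv2.INTER_CUBIC)
a=np.vstack([np.hstack([z(s,250,105,120,90),z(s,290,210,120,90)]),np.hstack([z(t,170,110,120,90),z(s,330,270,120,90)])])
cv2.imwrite("pics/z1.png",a)
cv2.imwrite("pics/z2.png",cv2.resize(t[170:240,310:470],(800,350),interpolation=cv2.INTER_CUBIC))
E
```

```text
(no output)
```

View pics/z1.png

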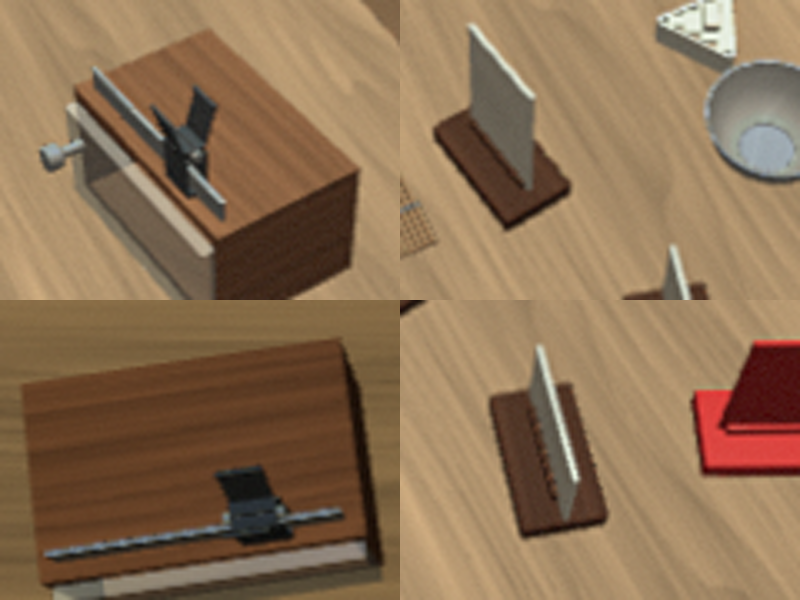

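View pics/z2.png

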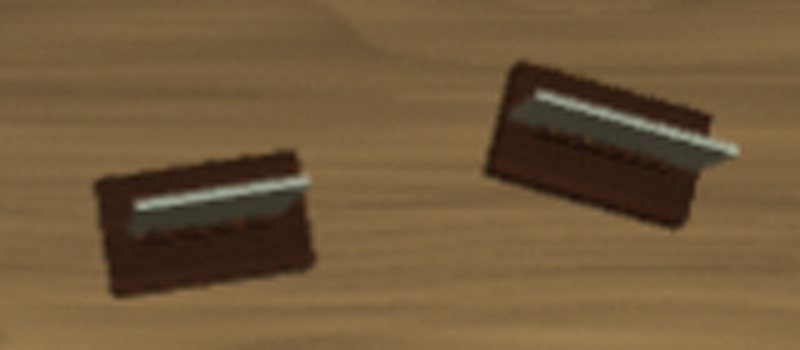

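```bash
cat > h.py <<'E'
from rig import env
import cv2,numpy as np
def undist(c,p):
    d=(np.array(p,float)-[c["cx"],c["cy"]])/[c["fx"],c["fy"]]
    u=d.copy()
    for _ in range(20): u=d/(1+c["k1"]*(u@u))
    return np.r_[u,1]
def ray(n,p,o=None):
    c=env.calibration(n); u=undist(c,p)
    if n!="wrist": return c["position"],c["rotation"]@u
    h=c["hand_eye"]; R=o["tool_rot"]
    return o["position"]+R@h[:3,3],R@h[:3,:3]@u
def onz(n,p,z,o=None):
    a,d=ray(n,p,o); return a+d*(z-a[2])/d[2]
def tri(r1,r2):
    (a,d),(b,e)=r1,r2
    s=np.linalg.lstsq(np.c_[d,-e],b-a,rcond=None)[0]
    return (a+s[0]*d+b+s[1]*e)/2,np.linalg.norm(a+s[0]*d-b-s[1]*e)
def proj(n,P,o=None):
    c=env.calibration(n)
    if n=="wrist":
        h=c["hand_eye"];R=o["tool_rot"]@h[:3,:3];t=o["position"]+o["tool_rot"]@h[:3,3]
    else: R,t=c["rotation"],c["position"]
    q=R.T@(np.array(P)-t);u=q[:2]/q[2];u=u*(1+c["k1"]*(u@u))
    return u*[c["fx"],c["fy"]]+[c["cx"],c["cy"]]
E
python3 - <<'E'
from h import *
np.set_printoptions(precision=4,suppress=True)
def ax(a,b): d=a-b; return np.degrees(np.arctan2(d[1],d[0])),np.linalg.norm(d)
a=onz("top",(336.8,211.2),.16);b=onz("top",(372.2,206.2),.16);print("card top",a,b,(a+b)/2,ax(a,b))
c=onz("side",(311,217.5),.16);d=onz("side",(330.2,239.1),.16);print("card side",c,d,(c+d)/2,ax(c,d))
print(tri(ray("top",(336.8,211.2)),ray("side",(311,217.5))),tri(ray("top",(372.2,206.2)),ray("side",(330.2,239.1))))
a=onz("top",(184.4,185.9),.166);b=onz("top",(272.6,173.9),.166);print("rail",a,b,(a+b)/2,ax(a,b))
a=onz("side",(278.5,126),.166);b=onz("side",(317.2,166.5),.166);print("rail side",a,b,(a+b)/2,ax(a,b))
for p in((235.1,161),(248.6,159.8),(243.8,181.4),(257.6,181.4)): print("h",onz("top",p,.242))
for p in((295.5,137),(302,142),(309,132),(314.5,135.5)): print("hs",onz("side",p,.242))
E
```

```text
card top [ 0.4735 -0.0296  0.16  ] [ 0.4869 -0.1204  0.16  ] [ 0.4802 -0.075   0.16  ] (np.float64(98.37638611695274), np.float64(0.09181514702010805))
card side [ 0.4765 -0.0322  0.16  ] [ 0.4917 -0.1197  0.16  ] [ 0.4841 -0.076   0.16  ] (np.float64(99.89062813869502), np.float64(0.08875024136014788))
(array([ 0.4755, -0.0301,  0.1574]), np.float64(0.003527889559861613)) (array([ 0.4887, -0.1207,  0.1623]), np.float64(0.0044401964508352975))
rail [0.536  0.3622 0.166 ] [0.5686 0.1361 0.166 ] [0.5523 0.2492 0.166 ] (np.float64(98.208690079263), np.float64(0.22840681574293695))
rail side [0.5388 0.3595 0.166 ] [0.5734 0.1328 0.166 ] [0.5561 0.2461 0.166 ] (np.float64(98.68263073147816), np.float64(0.22930184187812006))
h [0.5833 0.2161 0.242 ]
h [0.5864 0.1839 0.242 ]
h [0.5337 0.1934 0.242 ]
h [0.5339 0.1607 0.242 ]
hs [0.5362 0.2029 0.242 ]
hs [0.5445 0.1744 0.242 ]
hs [0.5815 0.2061 0.242 ]
hs [0.5896 0.1846 0.242 ]
```

Emit:
jog_arm:
  hand: [0.085,0.085,0.085,0.085,0.085]
  travel:
    - [0.03,-0.03,0.025]
    - [0.04,-0.034,0.025]
    - [0.04,-0.034,0.025]
    - [0.04,-0.034,0.015]
    - [0.04,-0.034,0]
  yaw: [-0.11,-0.11,-0.11,-0.11,-0.11]
  grip_force: 40

```text
time_s: 0.72
position: [0.3652, 0.3546, 0.3393]
tool_rot: [[-0.641, 0.768, 0.002], [0.768, 0.641, 0.001], [-0.0, 0.002, -1.0]]
ft_force: [0.9, 0.3, 0.2]
grip_width: 0.0854
gripper_force: 0.0
```

Emit:
jog_arm:
  hand: [0.085,0.085,0.085,0.085,0.085]
  travel:
    - [0.04,-0.034,0]
    - [0.04,-0.034,0]
    - [0.04,-0.034,0]
    - [0.04,-0.034,0]
    - [0.038,-0.03,0]
  yaw: [-0.11,-0.11,-0.11,-0.11,-0.113]

```text
time_s: 1.35
position: [0.5631, 0.1883, 0.3379]
tool_rot: [[-0.141, 0.99, -0.001], [0.99, 0.141, -0.0], [0.0, -0.001, -1.0]]
ft_force: [0.7, 0.9, 0.1]
grip_width: 0.0851
gripper_force: 0.0
```

Emit:
jog_arm:
  hand: [0.085,0.085,0.085,0.085,0.085]
  travel:
    - [0,0,0]
    - [0,0,0]
    - [0,0,0]
    - [0,0,0]
    - [0,0,0]
  yaw: [0,0,0,0,0]

```text
time_s: 1.98
position: [0.5616, 0.1902, 0.3386]
tool_rot: [[-0.146, 0.989, 0.0], [0.989, 0.146, 0.0], [0.0, 0.0, -1.0]]
ft_force: [-0.0, 0.5, -0.5]
grip_width: 0.0853
gripper_force: 0.0
```

```bash
python3 - <<'E'
from h import *
import pickle
o=env.observe();cv2.imwrite("pics/w1.png",env.get_image("wrist")[:,:,::-1]);pickle.dump(o,open("w1.pkl","wb"))
print(o["position"],np.degrees(np.arctan2(o["tool_rot"][1,1],o["tool_rot"][0,1])),o["time_s"],o["q"].round(1))
for k in(-.023,.023): print(proj("wrist",[.5626-.146*k,.19+.989*k,.242],o))
E
```

```text
[0.56160345 0.19017503 0.33855174] 8.415562737447337 1.975 [ 7.3 23.9 56.3  0.  99.8 -1.1]
[314.63163571 234.77887806]
[314.5378579  173.69638679]
```

View pics/w1.png

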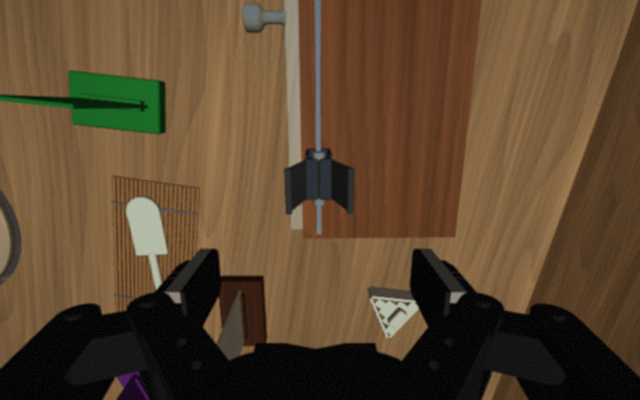

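The wrist view shows the clip's handles with top edges at columns 286 and 353, rows 166–214. The rail is vertical in the picture at column 319, so yaw is aligned.

```bash
python3 - <<'E'
from h import *
import pickle
o=pickle.load(open("w1.pkl","rb"))
for p in((286,166),(286,214),(353.5,166),(353.5,214)): print(onz("wrist",p,.242,o))
c=onz("wrist",(319.7,190),.242,o);print(c, c-o["position"], o["tool_rot"].T@(c-o["position"]))
r=[onz("wrist",p,.166,o) for p in((318,20),(319.3,232))];d=r[0]-r[1];print(r,np.degrees(np.arctan2(d[1],d[0])))
# rail end to clip centre check; grasp
im=cv2.imread("pics/w1.png");print(im[80,310:328].sum(1),im[225,310:328].sum(1),im[30,310:328].sum(1))
E
```

```text
[0.53877529 0.21526962 0.242     ]
[0.54303694 0.18027479 0.242     ]
[0.58532332 0.22208684 0.242     ]
[0.59155639 0.18737222 0.242     ]
[0.5645799  0.20160463 0.242     ] [ 0.00297646  0.0114296  -0.09655174] [0.01087042 0.0045854  0.09655331]
[array([0.54534837, 0.32738655, 0.166     ]), array([0.57455521, 0.14008033, 0.166     ])] 98.86281459993336
[188 201 213 223 221 266 334 357 352 336 289 213 213 207 215 226 214 224] [224 222 227 225 225 231 285 342 366 369 341 288 227 205 195 196 203 199] [209 206 201 201 245 302 357 347 354 338 300 232 211 208 203 224 216 218]
```

Emit:
jog_arm:
  hand: [0.085,0.085,0.085,0.085,0.085]
  travel:
    - [0.0025,0.009,0]
    - [0,0,-0.03]
    - [0,0,-0.03]
    - [0,0,-0.03]
    - [0,0,-0.02]
  yaw: [0.004,0,0,0,0]

```text
time_s: 2.65
position: [0.5642, 0.1993, 0.2268]
tool_rot: [[-0.15, 0.989, -0.002], [0.989, 0.15, -0.0], [0.0, -0.002, -1.0]]
ft_force: [0.3, 0.2, 0.7]
grip_width: 0.0851
gripper_force: 0.0
```

Emit:
jog_arm:
  hand: [0.085,0.085,0.085,0.085,0.085]
  travel:
    - [0,0,-0.006]
    - [0,0,0]
    - [0,0,0]
    - [0,0,0]
    - [0,0,0]
  yaw: [0,0,0,0,0]

```text
time_s: 3.28
position: [0.5645, 0.1987, 0.2227]
tool_rot: [[-0.149, 0.989, 0.001], [0.989, 0.149, 0.0], [0.0, 0.001, -1.0]]
ft_force: [-0.1, -0.5, -0.8]
grip_width: 0.0853
gripper_force: 0.0
```

```bash
python3 - <<'E'
from h import *
import pickle
o=env.observe();cv2.imwrite("pics/w2.png",env.get_image("wrist")[:,:,::-1]);pickle.dump(o,open("w2.pkl","wb"))
print(o["position"],o["ft_force"])
E
```

```text
[0.56453701 0.19874726 0.22272004] [-0.11685389 -0.48554296 -0.77656723]
```

View pics/w2.png

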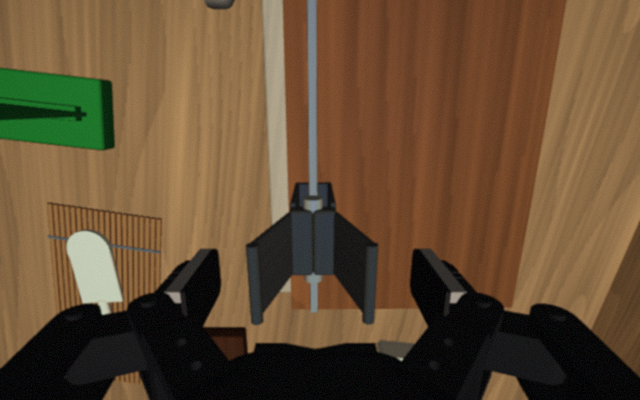

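The clip sits centred between the fingers: handle outer tops at 248 and 376, fingers' inner faces at 219 and 411. The handle tops cover rows 243–320.

```bash
python3 - <<'E'
from h import *
import pickle
o=pickle.load(open("w2.pkl","rb"))
for p in((248,246),(258,320),(376,246),(368,320)):
  c=onz("wrist",p,.242,o);print(c,o["tool_rot"].T@(c-o["position"]))
E
```

```text
[0.53904438 0.21489312 0.242     ] [ 0.0197735  -0.0227811  -0.01929534]
[0.54565972 0.1845838  0.242     ] [-0.01118397 -0.02076802 -0.01929457]
[0.58442821 0.22166785 0.242     ] [ 0.01969213  0.02310551 -0.01926357]
[0.58757821 0.19083162 0.242     ] [-0.01126864  0.02161343 -0.01926522]
```

Emit:
jog_arm:
  hand: [0.085,0.0,0.0,0.0,0.0]
  travel:
    - [-0.0005,0.0035,0]
    - [0,0,0]
    - [0,0,0]
    - [0,0,0]
    - [0,0,0]
  yaw: [0,0,0,0,0]
  grip_force: 40

```text
time_s: 3.95
position: [0.5642, 0.2025, 0.2253]
tool_rot: [[-0.15, 0.989, 0.004], [0.989, 0.15, 0.001], [0.0, 0.004, -1.0]]
ft_force: [-1.7, -0.3, 15.8]
grip_width: 0.0203
gripper_force: 41.1
```

Emit:
jog_arm:
  hand: [0.0,0.0,0.0,0.0,0.0]
  travel:
    - [0,0,0]
    - [0,0,0]
    - [0,0,0]
    - [0,0,0]
    - [0,0,0]
  yaw: [0,0,0,0,0]

```text
time_s: 4.58
position: [0.5643, 0.2024, 0.2253]
tool_rot: [[-0.15, 0.989, 0.004], [0.989, 0.15, 0.001], [0.0, 0.004, -1.0]]
ft_force: [-3.4, -0.9, 17.2]
grip_width: 0.0199
gripper_force: 41.3
```

Emit:
jog_arm:
  hand: [0.0,0.0,0.0,0.0,0.0]
  travel:
    - [0,0,0.005]
    - [0,0,0.01]
    - [0,0,0.015]
    - [0,0,0.03]
    - [0,0,0.03]
  yaw: [0,0,0,0,0]

```text
time_s: 5.2
position: [0.5639, 0.2022, 0.3139]
tool_rot: [[-0.149, 0.989, 0.0], [0.989, 0.149, 0.0], [0.0, 0.0, -1.0]]
ft_force: [0.8, -0.8, -0.9]
grip_width: 0.02
gripper_force: 41.0
```

Emit:
jog_arm:
  hand: [0.0,0.0,0.0,0.0,0.0]
  travel:
    - [0,0,0.01]
    - [0,0,0]
    - [0,0,0]
    - [0,0,0]
    - [0,0,0]
  yaw: [0,0,0,0,0]

```text
time_s: 5.82
position: [0.5639, 0.2022, 0.3218]
tool_rot: [[-0.149, 0.989, -0.001], [0.989, 0.149, -0.0], [-0.0, -0.001, -1.0]]
ft_force: [0.1, 0.3, -1.0]
grip_width: 0.0206
gripper_force: 41.0
```

```bash
python3 - <<'E'
from h import *
import pickle
o=env.observe();w=env.get_image("wrist")[:,:,::-1];pickle.dump(o,open("w3.pkl","wb"))
s=env.get_image("side")[:,:,::-1];t=env.get_image("top")[:,:,::-1]
cv2.imwrite("pics/s3.png",s);cv2.imwrite("pics/t3.png",t);cv2.imwrite("pics/w3.png",w)
print(o["position"],o["ft_force"],o["tool_rot"].round(4),proj("side",o["position"]))
z=lambda i,x,y:cv2.resize(i[y-45:y+45,x-60:x+60],(400,300),interpolation=cv2.INTER_CUBIC)
p=proj("side",o["position"]).astype(int)
cv2.imwrite("pics/m3.png",np.hstack([z(s,p[0],p[1]+20),cv2.resize(w,(400,300))]))
E
```

```text
[0.56388405 0.20222025 0.32179404] [ 0.08357319  0.30066147 -1.03081887] [[-1.494e-01  9.888e-01 -1.000e-03]
 [ 9.888e-01  1.494e-01 -2.000e-04]
 [-0.000e+00 -1.000e-03 -1.000e+00]] [303.32479122 112.94162239]
```

View pics/m3.png

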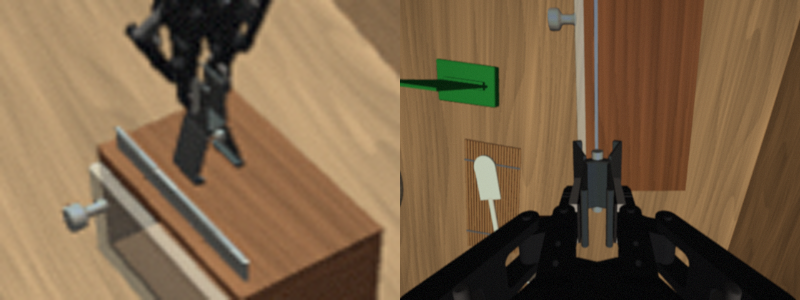

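The clip hangs upright and open in the gripper, clear of the rail, with its jaws gaping in the left crop. In the wrist view it is centred between the fingers. Next is the move above the tall card.

Emit:
jog_arm:
  hand: [0.0,0.0,0.0,0.0,0.0]
  travel:
    - [-0.006,-0.02,0]
    - [-0.01,-0.035,0]
    - [-0.012,-0.04,0]
    - [-0.012,-0.04,0]
    - [-0.012,-0.04,0]
  yaw: [0.01,0,0,0,0]

```text
time_s: 6.6
position: [0.5114, 0.0261, 0.3224]
tool_rot: [[-0.159, 0.987, 0.0], [0.987, 0.159, -0.0], [-0.0, 0.0, -1.0]]
ft_force: [0.2, -0.3, -1.3]
grip_width: 0.0201
gripper_force: 41.0
```

Emit:
jog_arm:
  hand: [0.0,0.0,0.0,0.0,0.0]
  travel:
    - [-0.012,-0.04,0]
    - [-0.01,-0.035,0]
    - [-0.008,-0.02,0]
    - [0,-0.007,0]
    - [0,0,0]
  yaw: [0,0,0,0,0]

```text
time_s: 7.22
position: [0.4822, -0.0746, 0.3224]
tool_rot: [[-0.159, 0.987, 0.0], [0.987, 0.159, 0.0], [0.0, 0.0, -1.0]]
ft_force: [0.1, 0.5, -0.7]
grip_width: 0.0203
gripper_force: 41.0
```

```bash
python3 - <<'E'
from h import *
import pickle
o=env.observe();w=env.get_image("wrist")[:,:,::-1];pickle.dump(o,open("w4.pkl","wb"))
s=env.get_image("side")[:,:,::-1];t=env.get_image("top")[:,:,::-1]
cv2.imwrite("pics/s4.png",s);cv2.imwrite("pics/t4.png",t);cv2.imwrite("pics/w4.png",w)
print(o["position"],o["ft_force"],o["tool_rot"].round(4),o["grip_width"],o["time_s"])
z=lambda i,x,y:cv2.resize(i[y-60:y+60,x-40:x+40],(400,600),interpolation=cv2.INTER_CUBIC)
p=proj("side",[.482,-.0755,.2]).astype(int);print(p)
cv2.imwrite("pics/m4.png",np.hstack([z(s,*p),cv2.resize(w[130:370,235:395],(400,600))]))
E
```

```text
[ 0.48218346 -0.07462634  0.32235766] [ 0.10052991  0.50222557 -0.66013716] [[-1.591e-01  9.873e-01  2.000e-04]
 [ 9.873e-01  1.591e-01  1.000e-04]
 [ 1.000e-04  2.000e-04 -1.000e+00]] 0.020263023532994365 7.225
[319 219]
```

View pics/m4.png

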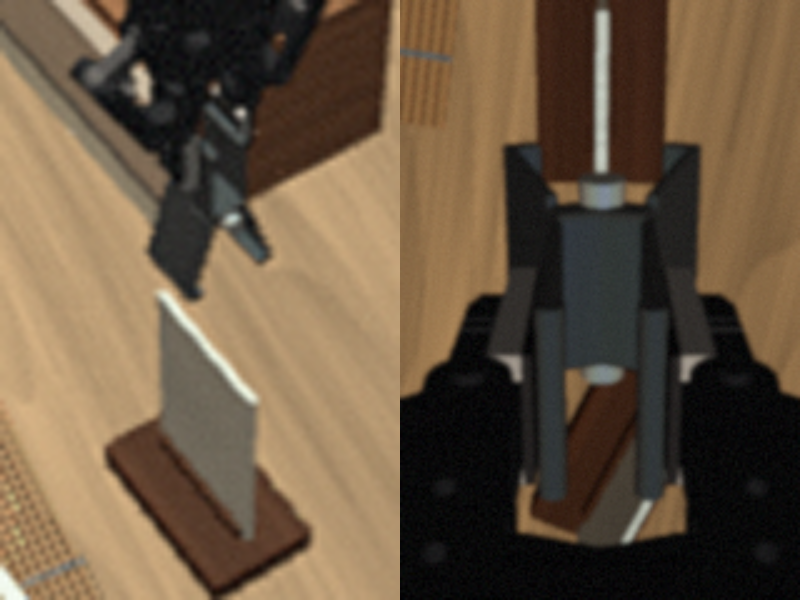

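The wrist crop shows the card's top edge at column 602, against 602.5 for the clip centre (jaws at 505 and 700). The card end is at crop row 10, the pin ends at rows 178 and 378. In the side crop the jaw lips are just above the card.

```bash
python3 - <<'E'
from h import *
import pickle
np.set_printoptions(precision=4,suppress=True)
o=pickle.load(open("w4.pkl","rb"));T=lambda c:o["tool_rot"].T@(c-o["position"])
W=lambda p:(235+(p[0]-400)/2.5,130+p[1]/2.5)
S=lambda p:(319-40+p[0]/5,219-60+p[1]/5)
pv=o["position"][2]-.0353
for n,p,z in(("cardend",(603,10),.16),("card2",(600.5,170),.16),("pin",(602,178),pv),("pin",(603,378),pv),("jawL",(505,145),pv-.05),("jawR",(700,145),pv-.05),("hL",(550,500),pv+.052),("hR",(653,500),pv+.052)):
    c=onz("wrist",W(p),z,o);print(n,c,T(c))
a,b=[onz("side",S(p),.16) for p in((158,293),(257,403))];print("card side",a,b,(a+b)/2)
for p in((155,255),(195,298),(265,260),(222,222)):print("tips",onz("side",S(p),pv-.05))
w=cv2.imread("pics/w4.png")
for r in range(134,200,8):
    g=w[r,300:332].astype(int).sum(1);m=g>450;print(r,300+np.average(np.arange(32)[m],weights=g[m]) if m.any() else None)
E
```

```text
cardend [ 0.4774 -0.0299  0.16  ] [0.0449 0.0023 0.1624]
card2 [ 0.4858 -0.0878  0.16  ] [-0.0136  0.0014  0.1624]
pin [ 0.4806 -0.0541  0.2871] [0.0205 0.0016 0.0353]
pin [ 0.4882 -0.1002  0.2871] [-0.0262  0.0018  0.0353]
jawL [ 0.4557 -0.0635  0.2371] [ 0.0152 -0.0244  0.0853]
jawR [ 0.5076 -0.0552  0.2371] [0.0151 0.0282 0.0853]
hL [ 0.4783 -0.0933  0.3391] [-0.0178 -0.0068 -0.0167]
hR [ 0.4945 -0.0907  0.3391] [-0.0178  0.0096 -0.0167]
card side [ 0.4753 -0.0321  0.16  ] [ 0.4915 -0.1213  0.16  ] [ 0.4834 -0.0767  0.16  ]
tips [ 0.4603 -0.0645  0.2371]
tips [ 0.4667 -0.0984  0.2371]
tips [ 0.5093 -0.0917  0.2371]
tips [ 0.5006 -0.0596  0.2371]
134 None
142 315.4997707473636
150 315.49705482555504
158 315.4447539461467
166 315.4421243758511
174 315.4346826126955
182 314.99759903961586
190 315.0040674026729
198 None
```

Emit:
jog_arm:
  hand: [0.0,0.0,0.0,0.0,0.0]
  travel:
    - [-0.0005,0.002,-0.01]
    - [0,0,-0.018]
    - [0,0,-0.018]
    - [0,0,-0.018]
    - [0,0,-0.01]
  yaw: [-0.006,0,0,0,0]

```text
time_s: 8.0
position: [0.4811, -0.0722, 0.247]
tool_rot: [[-0.154, 0.988, -0.002], [0.988, 0.154, 0.001], [0.001, -0.001, -1.0]]
ft_force: [-0.8, -0.9, -1.2]
grip_width: 0.0203
gripper_force: 41.0
```

Emit:
jog_arm:
  hand: [0.0,0.0,0.0,0.0,0.0]
  travel:
    - [0,0,-0.01]
    - [0,0,-0.01]
    - [0,0,-0.007]
    - [0,0,0]
    - [0,0,0]
  yaw: [0,0,0,0,0]

```text
time_s: 8.62
position: [0.4816, -0.0728, 0.2216]
tool_rot: [[-0.153, 0.988, 0.001], [0.988, 0.153, -0.0], [-0.0, 0.001, -1.0]]
ft_force: [-0.0, -1.0, -0.1]
grip_width: 0.0204
gripper_force: 41.0
```

```bash
python3 - <<'E'
from h import *
import pickle
o=env.observe();w=env.get_image("wrist")[:,:,::-1];pickle.dump(o,open("w5.pkl","wb"))
s=env.get_image("side")[:,:,::-1]
cv2.imwrite("pics/s5.png",s);cv2.imwrite("pics/w5.png",w)
print(o["position"],o["ft_force"],o["tool_rot"].round(4),o["grip_width"],o["time_s"])
z=lambda i,x,y:cv2.resize(i[y-60:y+60,x-40:x+40],(400,600),interpolation=cv2.INTER_CUBIC)
cv2.imwrite("pics/m5.png",np.hstack([z(s,319,229),cv2.resize(w[130:370,235:395],(400,600))]))
E
```

```text
[ 0.48161191 -0.07281356  0.22163746] [-0.03761111 -1.02104625 -0.14977544] [[-1.534e-01  9.882e-01  6.000e-04]
 [ 9.882e-01  1.534e-01 -2.000e-04]
 [-3.000e-04  6.000e-04 -1.000e+00]] 0.020367283713338798 8.625
```

View pics/m5.png

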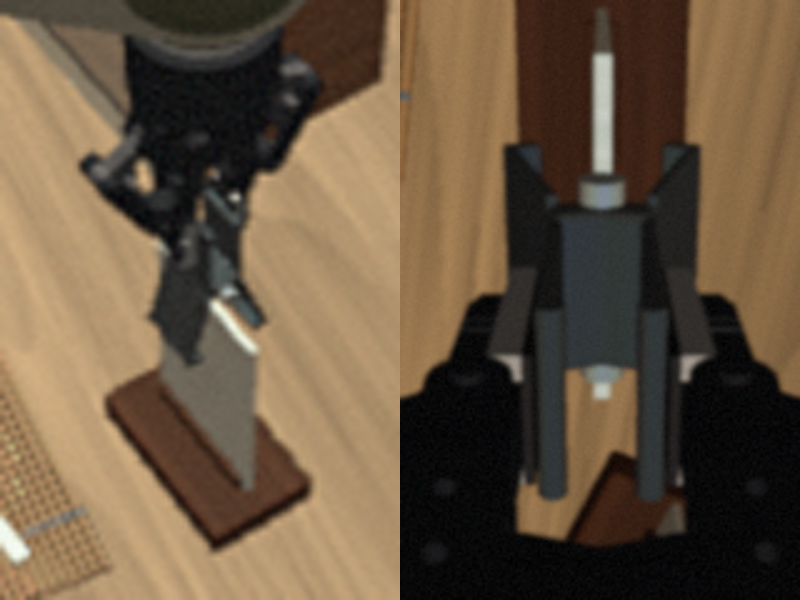

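The clip straddles the card, with card edge at column 602 midway between the jaws. I'll check depth and centring numerically.

```bash
python3 - <<'E'
from h import *
import pickle
np.set_printoptions(precision=4,suppress=True)
o=pickle.load(open("w5.pkl","rb"));R=o["tool_rot"];P=o["position"];T=lambda c:R.T@(c-P)
W=lambda p:(235+(p[0]-400)/2.5,130+p[1]/2.5)
S=lambda p:np.array((279+p[0]/5,169+p[1]/5))
pv=P[2]-.0353
for n,p,z in(("cardend",(603,53),.16),("cardend-",(601,398),.16),("pin",(602,178),pv),("pin",(603,378),pv),("jawL",(505,145),pv-.05),("jawR",(700,145),pv-.05)):
    print(n,T(onz("wrist",W(p),z,o)))
for zz in (.08,.085,.09): # predicted near-corners of both jaw tips
    print(zz,[((proj("side",P+R@np.array([-.023,y,zz]))-[279,169])*5).round(0) for y in(-.024,.028)])
print("card near top predicted",(proj("side",P+R@np.array([-.045,.002,P[2]-.16]))-[279,169])*5)
E
```

```text
cardend [0.043  0.002  0.0616]
cardend- [-0.0475  0.0014  0.0617]
pin [0.0205 0.0017 0.0353]
pin [-0.0262  0.0018  0.0353]
jawL [ 0.0152 -0.0244  0.0853]
jawR [0.0151 0.0282 0.0853]
0.08 [array([188., 362.]), array([267., 318.])]
0.085 [array([188., 368.]), array([267., 323.])]
0.09 [array([188., 373.]), array([267., 328.])]
card near top predicted [251.7451 347.519 ]
```

Emit:
jog_arm:
  hand: [0.0,0.0,0.0,0.0,0.0]
  travel:
    - [0,0,-0.002]
    - [0,0,0]
    - [0,0,0]
    - [0,0,0]
    - [0,0,0]
  yaw: [0,0,0,0,0]

```text
time_s: 9.35
position: [0.4815, -0.0727, 0.2193]
tool_rot: [[-0.153, 0.988, 0.0], [0.988, 0.153, 0.0], [0.0, 0.0, -1.0]]
ft_force: [0.8, -0.1, -1.2]
grip_width: 0.0206
gripper_force: 41.0
```

```bash
python3 - <<'E'
from rig import env
o=env.observe();print(o["position"],o["ft_force"],o["grip_width"],o["gripper_force"]);print(env.close_job())
E
```

```text
[ 0.48145955 -0.07273388  0.21932478] [ 0.82270658 -0.13683195 -1.16528382] 0.020596473911844364 40.99492128007114
the job is handed in; nothing more can be done
None
```

The job is handed in after about 9.4 s of robot time: the clip is still pinched wide open and held upright and square over the middle of the taller card, with the edge an estimated 24–26 mm inside the mouth and no sign of the clip touching the card.

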